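# Push the label plate out over the end of the ledge

### The arm

A 6-joint arm with a two-finger parallel gripper is mounted at the origin on a cart in front of the work surface, level with it; the furniture and walls round the work are solid. World frame = base frame: x ahead of the robot, y to its left, z up, the work surface at z = 0. Lengths are in m, angles in rad, forces in N, time in s.
With the tool pointing down it reaches from about 0.35 to 0.975 m from the base axis. Payload 4.9 kg.
Tool frame: the origin (TCP) lies between the finger pads; the fingertips stand 25 mm ahead of it and the grasp point (between the pads) lies 6 mm ahead of it; z points along the fingers, y is the line along which they close (so a half turn about z gives the same grasp; the last joint's range is limited). The gripper opens to 85 mm and grips with 20 to 120 N. Pads are 22 mm wide; open, the fingers measure 114 mm over their backs; the gripper's body (76 mm by 85 mm) begins 54 mm behind the grasp point. The pads swing forward as they close: fully open they stand 13 mm farther back than shut.
Start: joints at [1.201, 0.053, 1.613, -0, 1.476, -0.119], TCP at [0.155, 0.605, 0.218] pointing down, gripper open.
Joint ranges: [-3.01, 3.01], [-1.01, 2.22], [0.06, 2.58], [-1.02, 4.17], [0.09, 2.62], [-3.14, 3.14]. Speed limits (rad/s): [2.57, 2.57, 3.14, 3.14, 3.14, 3.14].

### API

Orientations are given as a unit quaternion [w, x, y, z].
In Python, from plant import manip gives the robot as it stands.
- The arm moves only by the shell command python3 -m inch 'ROWS'. ROWS is JSON, a list of rows, each a list of 3 entries, a list of its own where there are three numbers: the shift along the tool's x, y, z in m, then the turn, a rotation vector about the tool's x, y, z in rad, then the opening, from 0 (shut) to 1 (fully open). A call has 1 to 8 rows; each row shifts and turns the commanded pose from where the row before left it, along the tool's axes as they then stand; what a row does not reach is not made up. A row lasts 1/10 s, in which the tool goes at most 50 mm and 8.59 degrees, less where a joint would pass 70% of its speed; a pose out of reach is approached as far as the arm can. A call with a gripper value outside its range is refused whole. The fingers move at their own pace and stop on an object; the grip force is fixed at half the most. Time passes only in rows, so rows that do not move let the fingers close. It gives the time, the measured TCP pose, the force, the opening and the grip force at its end, in the units of the state.
- manip.state(): the state, without advancing time (a new reading comes with each control period).
- manip.grab_frame(name): name is "side" or "top"; returns (picture, depth): 400x640x3 uint8, red, green, blue; 400x640 float32, m along the optical axis (not along the pixel's ray), 0 where there is no reading.
- manip.camera_params(name): a dict with "camera_matrix" (3x3 intrinsics, pixels), "rvec" (rotation vector, rad) and "tvec" (3), from world to camera coordinates, as OpenCV has them. Camera axes: x right, y down, z forward; pixel columns grow to the right and rows downward; lengths in m; the calibration is good to about 2 mm. A picture is of the moment at which its call begins. camera_params takes no time and is no camera call.
- manip.job_done(): hands the job in; it is judged then, once.
Trained networks look in the newest picture that a camera, given by its name, has taken for a name from the list of things; names that differ only in an ending like _2 or _b are one class to them, and where a whole thing is asked for, a point or a joint stands for the part that bears it (a point fixed in the world has none). Each returns a list of dicts, best first, with "score" (0 to 1); they miss things now and then, are a little off and sometimes report something else, mostly with a low value. They report only what shows in the picture. A call takes as long as a camera call. They do not tell look-alikes from the thing itself.
- manip.look_for(camera, label): "point" ([x, y, z] in m, in world coordinates, good to about 4 mm: the middle of the surface that is visible of it).
The state is a dict: "time": time; "joint_pos": joint angles; "joint_vel": joint speeds; "joint_efforts": joint torques, N m; "tool_pos": TCP position; "tool_rot": TCP orientation; "contact_force": force on the tool from outside, world axes, zero at the start; "ft_torque": the same for the moment, N m; "gripper_width": opening from 0.0 (shut) to 1.0 (fully open); "grasp_force": force on a finger pad.
Only numpy, scipy, OpenCV 4.12 (cv2) and the standard library are available. Lean on these libraries where they do the work, as an engineer would, in place of code of your own. Each camera call takes 0.05 s, during which the arm holds its last target. There are 200 camera calls.

### The job

The red-ended label plate lies askew on the blue ledge. With the fingertips only, push it flush against the fence at the back of the ledge and along to the left until the whole red band, and no more, sticks out past the ledge's left end, ready to be taken by that edge. Do not grasp, lift or tip the plate, and leave the brass die, the tube and the cap where they stand.

Things in the scene. Friction and masses are not known exactly. Their poses are not given: they have to be found in the camera images.
- ledge: Fixed blue ledge on two dark feet. Origin: centre of its underside on the table. Its y axis runs along its length to the left end (340 mm, y -170 to +170 mm), its x axis points from the robot's side to the fence. The flat deck, 140 mm deep (x -70 to +70 mm), has its top 50 mm above the table. The fence, an upright strip along the whole far side (x 70 to 80 mm), rises 18 mm above the deck. Both ends and the near side are open.
- ledge_exit (a point): Middle of the top edge of the deck's left end, at ledge x 0, y +170 mm, 50 mm above the table.
- label_plate: Loose flat aluminium plate, 90 mm (its x) by 160 mm (its y) by 8 mm thick, about 0.3 kg, lying on the deck; origin at the centre of its underside. The last 40 mm at its +y (left) end are a red band; a white paper label lies in the middle. Its +x long side faces the fence, at first askew by up to 0.12 rad and not touching it. It slides on the deck when pushed at its edges.
- red_end (a point): Middle of the plate's red (left) end face, half-way up its thickness.
- plain_end (a point): Middle of the plate's plain (right) end face, half-way up its thickness.
- back_corner_red (a point): Plate's corner next to the fence at the red end, half-way up its thickness.
- back_corner_plain (a point): Plate's corner next to the fence at the plain end, half-way up its thickness.
- brass_die: Loose brass-coloured round die, 22 mm across, 24 mm high, standing on the near left corner of the deck, in the way of a plate that is not against the fence; origin at the centre of its underside. To be left alone.
- tube: Loose white tube, 45 mm across, 118 mm high, standing on the table beyond the ledge's left end; origin at the centre of its underside. To be left alone.
- cap: Loose white snap cap, 46 mm across, 12 mm high, lying on the table in front of the ledge near its left end; origin at the centre of its underside. To be left alone.
Mind the look-alikes: they are no part of the job. What is meant by the label_plate is not pink, and is the larger of those in its own colour.

How it is judged:
At the end, for the whole second after the job is handed in: The plate lies flat and at rest on the deck, both of its back corners within 6 mm of the fence, its red end 29 to 51 mm past the ledge's left end; die, tube and cap are within 10 mm of where they stood (x of each of back_corner_red, back_corner_plain in the frame of ledge above 0.064 m and y of red_end in the frame of ledge between 0.199 and 0.221 m and angle between label_plate's own z axis and vertical below 0.05 rad and z of label_plate in the frame of ledge between 0.047 and 0.053 m and linear speed of label_plate below 0.01 m/s and distance of each of brass_die, tube, cap from where it was at the start of the episode below 0.01 m); the robot touches nothing.
It fails at once if the plate is lifted off the deck (z of label_plate in the frame of ledge above 0.058 m).
It fails at once if the plate is tipped or falls (angle between label_plate's own z axis and vertical above 0.12 rad or z of label_plate in the frame of ledge below 0.04 m).
It fails at once if the die, the tube or the cap is disturbed (distance of any of brass_die, tube, cap from where it was at the start of the episode above 0.01 m or angle between any of brass_die, tube, cap's own z axis and vertical above 0.2 rad).
It also fails if it takes over 58 s, if anything falls off the work surface, if the arm or the gripper's body presses on something with over 40 N, if the wrist force passes 120 N, or if a joint passes its speed limit or range.

## Working session

There is one attempt and no reset: what is moved stays moved. The work goes in short steps, Python scripts to look and compute and a shell command to move; the robot and the scene stay as the last step left them, time stands still between calls to the robot, and variables do not carry over. Pictures are saved under pics/ and viewed, at most 10 in all, crops included, and the job is handed in when it is done.

```bash
mkdir -p pics; ls; python3 - <<'E'
from plant import manip
import cv2,numpy as np
for c in("top","side"):
    p,d=manip.grab_frame(c); cv2.imwrite(f"pics/{c}0.png",p[:,:,::-1]); np.savez(f"{c}0.npz",p=p,d=d)
    for l in("ledge","label_plate","brass_die","tube","cap","red_end","plain_end"):
        print(c,l,[(np.round(r["point"],3).tolist(),round(r["score"],2)) for r in manip.look_for(c,l)])
s=manip.state();print(s["time"],s["tool_pos"],s["tool_rot"],s["gripper_width"])
E
```

```text
pics
top ledge []
top label_plate [([0.752, -0.185, 0.004], 0.77), ([0.54, 0.079, 0.059], 0.68), ([0.454, 0.525, 0.008], 0.66)]
top brass_die []
top tube [([0.439, 0.174, 0.015], 0.53)]
top cap [([0.438, 0.173, 0.01], 0.5)]
top red_end [([0.536, 0.083, 0.058], 0.8), ([0.756, -0.184, 0.005], 0.79), ([0.452, 0.528, 0.007], 0.65)]
top plain_end [([0.755, -0.182, 0.012], 0.96), ([0.538, 0.082, 0.057], 0.76), ([0.452, 0.526, 0.003], 0.63)]
side ledge [([0.541, -0.006, 0.051], 0.84)]
side label_plate [([0.54, 0.066, 0.063], 0.94), ([0.452, 0.511, 0.01], 0.77), ([0.759, -0.191, 0.004], 0.61)]
side brass_die [([0.496, 0.253, 0.065], 0.39)]
side tube [([0.522, 0.368, 0.072], 0.58)]
side cap [([0.437, 0.167, 0.011], 0.52)]
side red_end [([0.544, 0.066, 0.058], 0.85), ([0.456, 0.515, 0.006], 0.84), ([0.758, -0.189, 0.003], 0.65)]
side plain_end [([0.455, 0.516, 0.008], 0.9), ([0.538, 0.067, 0.054], 0.79), ([0.756, -0.19, 0.006], 0.65)]
0.8 [0.15512469 0.60543785 0.21786469] [-8.83721542e-06  1.25101889e-01  9.92143898e-01  5.04907809e-05] 1.0004902024435876
```

View pics/top0.png

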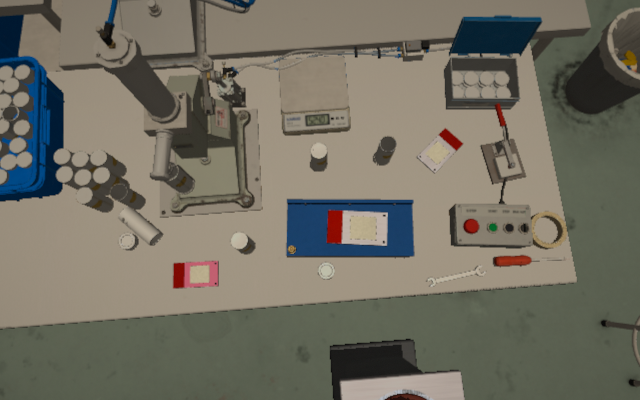

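View pics/side0.png

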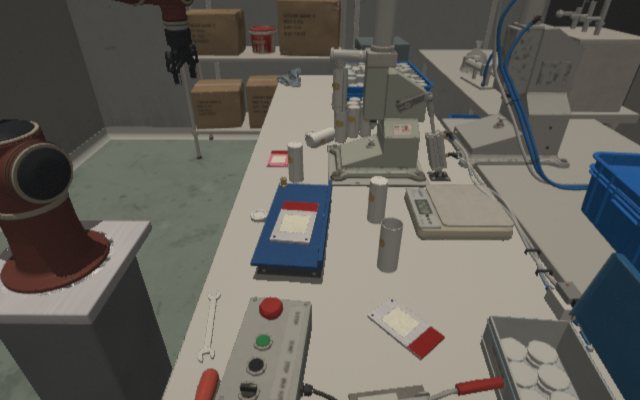

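The top view shows three candidates: the plate on the ledge at (357,229), a pink one at (196,274), and a smaller aluminium one on the table at (440,150). I choose the one on the ledge, because it is not pink and is the larger aluminium plate. The die is at (292,249), the cap at (326,271) and the tube at (240,241).

```bash
cat > h.py <<'E'
import cv2,numpy as np
from plant import manip
def cam(c):
    k=manip.camera_params(c); K=np.array(k["camera_matrix"],float);R=cv2.Rodrigues(np.array(k["rvec"],float))[0];t=np.array(k["tvec"],float).ravel();return K,R,t
def toplane(c,uv,z):
    K,R,t=cam(c); uv=np.atleast_2d(np.array(uv,float)); r=(R.T@np.linalg.inv(K)@np.c_[uv,np.ones(len(uv))].T).T; o=-R.T@t
    return o+r*((z-o[2])/r[:,2])[:,None]
def measure(c,p,d,verbose=True):
    """plate rect and ledge rect, by plane projection of colour masks in world xy"""
    K,R,t=cam(c); h,w=d.shape; uu,vv=np.meshgrid(np.arange(w),np.arange(h))
    ray=np.stack([(uu-K[0,2])/K[0,0],(vv-K[1,2])/K[1,1],np.ones_like(uu,float)],-1)
    W=(ray*d[...,None]-t)@R
    hsv=cv2.cvtColor(p,cv2.COLOR_RGB2HSV)
    box=(W[...,0]>.42)&(W[...,0]<.68)&(W[...,1]>-.22)&(W[...,1]<.30)&(W[...,2]>.035)&(W[...,2]<.085)&(d>0)
    blue=box&(abs(hsv[...,0].astype(int)-110)<15)&(hsv[...,1]>120)
    out={}
    def big(m):
        n,l,s,_=cv2.connectedComponentsWithStats(m.astype(np.uint8),connectivity=8); return l==1+np.argmax(s[1:,4])
    plate=big(box&~blue&((hsv[...,2]>130)|((hsv[...,1]>120)&((hsv[...,0]<8)|(hsv[...,0]>172)))))
    red=plate&(hsv[...,1]>120)&((hsv[...,0]<8)|(hsv[...,0]>172))
    for n,m,z in(("ledge",blue,.05),("plate",plate,.058),("red",red,.058)):
        q=toplane(c,np.c_[uu[m],vv[m]],z)[:,:2]
        r=cv2.minAreaRect((q*1000).astype(np.float32)); out[n]=np.round(cv2.boxPoints(r),0)
        if verbose: print(c,n,m.sum(),[np.round(x,1) for x in r],out[n].tolist(),"zmed",np.median(W[m][:,2]).round(4))
    return out
E
python3 - <<'E'
from h import *
for c in("top","side"):
    z=np.load(c+"0.npz"); measure(c,z["p"],z["d"])
p=np.load("top0.npz")["p"]; q=np.load("side0.npz")["p"]
a=cv2.resize(p[190:290,225:425],None,fx=4,fy=4)[:,:,::-1]
cv2.imwrite("pics/crop0.png",a)
print(toplane("top",[[292,249]],.074),toplane("top",[[326,271]],.012),toplane("top",[[239,240]],.118))
E
```

```text
top ledge 4804 [array([543. ,  99.6]), array([340.8, 149.9]), np.float64(85.4)] [[455.0, -64.0], [604.0, -76.0], [631.0, 263.0], [482.0, 275.0]] zmed 0.0497
top plate 1962 [array([540.5,  80.8]), array([160.1,  90.5]), np.float64(82.8)] [[486.0, 7.0], [575.0, -4.0], [595.0, 155.0], [506.0, 166.0]] zmed 0.0575
top red 469 [array([547.3, 141.3]), array([38.5, 88.9]), np.float64(82.8)] [[501.0, 128.0], [589.0, 117.0], [594.0, 155.0], [506.0, 166.0]] zmed 0.0575
side ledge 3308 [array([544.3, 106.9]), array([368.7, 146.3]), np.float64(85.4)] [[457.0, -71.0], [602.0, -83.0], [632.0, 285.0], [486.0, 297.0]] zmed 0.0514
side plate 1447 [array([541.3,  80.2]), array([160.8,  88.9]), np.float64(82.9)] [[487.0, 6.0], [575.0, -5.0], [595.0, 154.0], [507.0, 165.0]] zmed 0.0596
side red 270 [array([549.1, 142.1]), array([35.9, 87.7]), np.float64(82.9)] [[503.0, 130.0], [590.0, 119.0], [595.0, 155.0], [508.0, 165.0]] zmed 0.0599
[[0.49362723 0.2567693  0.074     ]] [[0.43404386 0.1725657  0.012     ]] [[0.52148432 0.3853804  0.118     ]]
```

View pics/crop0.png

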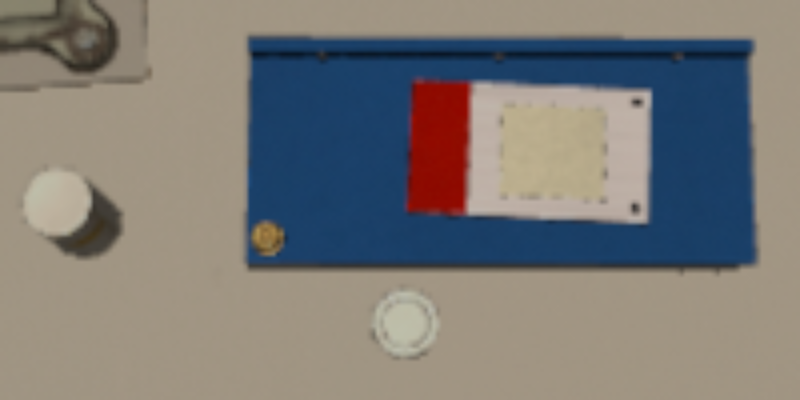

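The crop confirms it: a large aluminium plate with a red end on the left and a white label, on the blue ledge, with the die at the near left corner. In world coordinates the ledge origin is about (0.538, 0.100), yaw -0.08, and the plate is at ledge (4, -19) mm, 0.046 rad askew. I'll align the tool y axis with the ledge and go over to the near side of the plate with the fingers open.

```bash
python3 -m inch '[[[0,0,0],[0,0,-0.086],1],[[0,0,0],[0,0,-0.085],1],[[-0.025,-0.035,0],[0,0,0],1],[[-0.025,-0.035,0],[0,0,0],1],[[-0.025,-0.035,0],[0,0,0],1],[[-0.025,-0.035,0],[0,0,0],1],[[-0.025,-0.035,0],[0,0,0],1],[[-0.025,-0.035,0],[0,0,0],1]]'
cat >> h.py <<'E'
O=np.array([.5383,.100]);X=np.array([.9969,-.0792]);Y=np.array([.0792,.9969])
def lw(w): w=np.asarray(w)[...,:2]-O; return np.stack([w@X,w@Y],-1)
def tcp():
    s=manip.state(); from scipy.spatial.transform import Rotation as Ro
    q=s["tool_rot"]; R=Ro.from_quat([q[1],q[2],q[3],q[0]]).as_matrix()
    print("t",round(s["time"],2),"ledge mm",(1000*lw(s["tool_pos"])).round(1),"z",round(s["tool_pos"][2]*1000,1),"tooly yaw err",round(float(np.arctan2(R[0,1],R[1,1])-.0793),4),"tilt",R[:2,2].round(4),"F",np.round(s["contact_force"],1),"w",round(s["gripper_width"],2))
E
python3 -c "
from h import *
tcp()"
```

```text
time: 1.6
tool_pos: [0.2885, 0.3827, 0.218]
tool_rot: [0.0, 0.04, 0.999, 0.0]
contact_force: [0.5, 0.9, 0.4]
gripper_width: 0.999
grasp_force: 0.0
t 1.6 ledge mm [-271.5  262. ] z 218.0 tooly yaw err -0.0 tilt [0.0006 0.0003] F [0.5 0.9 0.4] w 1.0
```

```bash
python3 -m inch '[[[-0.03,-0.04,0],[0,0,0],1],[[-0.03,-0.04,0],[0,0,0],1],[[-0.03,-0.04,0],[0,0,0],1],[[-0.03,-0.04,0],[0,0,0],1],[[-0.03,-0.04,0],[0,0,0],1],[[-0.03,-0.04,0.03],[0,0,0],1],[[-0.028,-0.041,0.04],[0,0,0],1],[[0,0,0.04],[0,0,0],1]]'
python3 - <<'E'
from h import *
tcp()
p,d=manip.grab_frame("side"); cv2.imwrite("pics/side1.png",cv2.resize(p[130:290,210:370],None,fx=3.7,fy=3.7)[:,:,::-1])
E
```

```text
time: 2.4
tool_pos: [0.4672, 0.0992, 0.122]
tool_rot: [0.003, 0.043, 0.999, -0.0]
contact_force: [0.4, 1.4, 0.2]
gripper_width: 0.999
grasp_force: 0.0
t 2.4 ledge mm [-70.9  -6.4] z 122.0 tooly yaw err 0.0061 tilt [ 0.0059 -0.0009] F [0.4 1.4 0.2] w 1.0
```

View pics/side1.png

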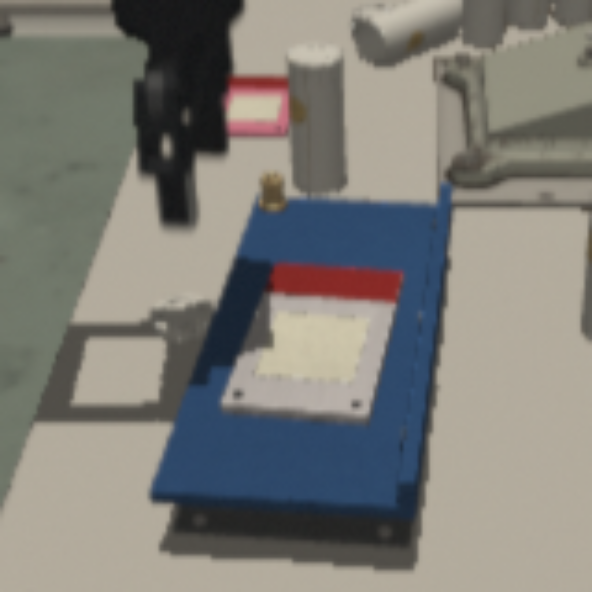

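The picture shows the gripper, near finger tip at crop (178,222), above and in front of the plate. The plate at crop (315,340) is untouched, and so are the die (272,190) and the tube. I'll settle and measure the tip height from depth.

```bash
python3 -m inch '[[[0,0,0.02],[0,0,0],1],[[0,0,0],[0,0,0],1],[[0,0,0],[0,0,0],1]]' >/dev/null
cat >> h.py <<'E'
def tips():
    for c in("side","top"):
        p,d=manip.grab_frame(c);K,R,t=cam(c);vv,uu=np.nonzero(d>0);dd=d[vv,uu]
        W=((np.linalg.inv(K)@np.c_[uu,vv,np.ones(len(uu))].T).T*dd[:,None]-t)@R
        s=manip.state()["tool_pos"]; L=1000*lw(W); T=1000*lw(s); m=(p[vv,uu].max(1)<70)&(abs(L-T).max(1)<70)&(W[:,2]>.064)&(W[:,2]<.3)
        if m.any():
            L=L[m];z=W[m,2]*1000; lo=z<np.percentile(z,8)+4
            print(c,m.sum(),"zmin pct",np.percentile(z,[0,2,5,10]).round(1),"x",np.percentile(L[lo,0],[2,50,98]).round(1),"y",np.percentile(L[lo,1],[2,50,98]).round(1))
E
python3 -c "
from h import *
tcp();tips()"
```

```text
t 2.75 ledge mm [-74.6  -2.7] z 101.6 tooly yaw err -0.0003 tilt [0.0002 0.0001] F [-0.2 -1.   0.7] w 1.0
side 1565 zmin pct [130.9 138.8 148.1 164.3] x [-81.3 -71.6 -64.5] y [-59.8 -51.3  42.9]
top 93 zmin pct [183.7 189.8 191.5 212.2] x [-88.9 -87.  -69.4] y [60.2 66.5 66.6]
```

```bash
sed -i 's/m=(p\[vv,uu\].max(1)<70)&/m=/' h.py; python3 -c "
from h import *
tips();tcp()"
```

```text
side 1734 zmin pct [129.1 136.8 144.7 159.7] x [-83.  -69.9 -61.9] y [-59.1 -49.8  44.8]
top 92 zmin pct [179.6 182.  185.  208.3] x [-88.7 -87.6 -86.4] y [-71.6  63.1  66.6]
t 2.95 ledge mm [-73.6  -2.6] z 102.5 tooly yaw err -0.0003 tilt [0.0029 0.0002] F [ 0.  -0.2 -0.5] w 1.0
```

```bash
python3 - <<'E'
from h import *
p,d=manip.grab_frame("side");K,R,t=cam("side"); tcp()
im=cv2.resize(p[130:270,200:340],None,fx=4,fy=4)[:,:,::-1].copy()
s=manip.state()["tool_pos"]
T=lw(s)
for z,col in((s[2]-.025,(0,0,255)),(s[2]-.012,(0,255,255)),(s[2],(0,255,0)),(s[2]+.03,(255,0,255))):
  for dy in(-.05,.05):
    w=O+X*T[0]+Y*(T[1]+dy); q=K@(R@np.r_[w,z]+t); q=q[:2]/q[2]; print(z,dy,q.round(1), d[int(q[1]),int(q[0])], (R@np.r_[w,z]+t)[2])
    cv2.circle(im,tuple(int(v) for v in ((q-[200,130])*4+2)),3,col,-1)
cv2.imwrite("pics/side2.png",im)
E
```

```text
t 3.0 ledge mm [-73.8  -2.7] z 102.3 tooly yaw err -0.0001 tilt [0.0025 0.0001] F [0.1 0.4 0.3] w 1.0
0.07725360951169338 -0.05 [259.2 219.5] 0.9953091 0.878151334738386
0.07725360951169338 0.05 [267.9 196.8] 1.1116736 0.962753086604832
0.09025360951169338 -0.05 [258.7 214.8] 1.0132545 0.8712899397145281
0.09025360951169338 0.05 [267.5 192.4] 1.130356 0.9558916915809741
0.10225360951169338 -0.05 [258.3 210.4] 1.0261502 0.86495634430789
0.10225360951169338 0.05 [267.2 188.2] 1.151076 0.9495580961743361
0.13225360951169338 -0.05 [257.2 199.1] 0.8523414 0.8491223557912948
0.13225360951169338 0.05 [266.3 177.6] 0.92683876 0.9337241076577408
```

View pics/side2.png

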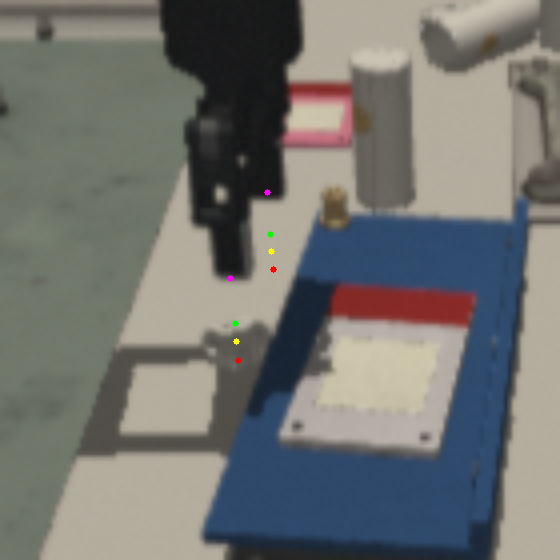

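Everything is clear of contact. The tips appear at crop (232,277), about 28 mm above the reported TCP, so I'll descend in steps and check against the images rather than trust the nominal tip offset.

```bash
python3 -m inch '[[[0,-0.016,0.02],[0,0,0],1],[[0,0,0.02],[0,0,0],1],[[0,0,0],[0,0,0],1],[[0,0,0],[0,0,0],1]]' >/dev/null
python3 -c "
from h import *
tcp();tips()"
```

```text
t 3.4 ledge mm [-74.5 -19. ] z 61.2 tooly yaw err 0.0004 tilt [0.     0.0001] F [ 0.5 -0.1  1. ] w 1.0
side 2277 zmin pct [ 89.4  99.2 110.5 138.3] x [-83.9 -69.7 -62.2] y [-76.1 -66.6  28.8]
top 116 zmin pct [114.  138.7 160.6 173.8] x [-88.2 -87.1 -82.7] y [32.7 44.7 49.9]
```

```bash
python3 -m inch '[[[0,0,0.015],[0,0,0],1],[[0,0,0.01],[0,0,0],1],[[0,0,0],[0,0,0],1],[[0,0,0],[0,0,0],1]]' >/dev/null
sed -i 's/W\[:,2\]>.064/W[:,2]>.0585/' h.py
python3 -c "
from h import *
tcp();tips()"
```

```text
t 3.9 ledge mm [-74.5 -19.1] z 36.0 tooly yaw err 0.0004 tilt [0. 0.] F [-0.5 -0.1 -0.5] w 1.0
side 2868 zmin pct [58.5 58.9 59.4 60. ] x [-40.4 -22.   -4.7] y [-86.1 -28.8  46.8]
top 134 zmin pct [58.6 58.7 58.9 59.4] x [-38.2 -15.5  -5.7] y [38.6 45.5 50.8]
```

```bash
sed -i 's/m=(abs(L-T).max(1)<70)/m=(abs(L-T).max(1)<70)\&(L[:,0]<-57)/' h.py
python3 -m inch '[[[0,0,0.004],[0,0,0],1],[[0,0,0],[0,0,0],1],[[0,0,0],[0,0,0],1]]' | grep force
python3 -c "
from h import *
tcp();tips()"
python3 -m inch '[[[0,0,0.004],[0,0,0],1],[[0,0,0],[0,0,0],1],[[0,0,0],[0,0,0],1]]' | grep force
python3 -m inch '[[[0,0,0.002],[0,0,0],1],[[0,0,0],[0,0,0],1],[[0,0,0],[0,0,0],1]]'
```

```text
contact_force: [-0.2, -0.1, -0.7]
grasp_force: 0.0
t 4.3 ledge mm [-74.7 -19.2] z 31.7 tooly yaw err 0.0005 tilt [-0.0002 -0.    ] F [-0.2 -0.1 -0.7] w 1.0
side 1749 zmin pct [59.5 68.3 77.3 93.9] x [-83.7 -70.2 -62.8] y [-75.  -67.   29.2]
top 112 zmin pct [105.1 114.1 123.9 149.1] x [-89.1 -85.9 -66.7] y [36.8 49.6 49.7]
contact_force: [-0.2, -0.0, 0.1]
grasp_force: 0.0
time: 5.0
tool_pos: [0.4624, 0.0868, 0.0256]
tool_rot: [-0.0, 0.04, 0.999, -0.0]
contact_force: [-0.1, 0.2, -0.2]
gripper_width: 1.002
grasp_force: 0.0
```

```bash
python3 -m inch '[[[-0.004,0,0.001],[0,0,0],1],[[-0.005,0,0],[0,0,0],1],[[-0.005,0,0],[0,0,0],1],[[-0.005,0,0],[0,0,0],1],[[-0.004,0,0],[0,0,0],1],[[-0.004,0,0],[0,0,0],1],[[0,0,0],[0,0,0],1]]'
cat >> h.py <<'E'
def plate():
    for c in("top","side"):
        p,d=manip.grab_frame(c)
        o=measure(c,p,d,False)
        for k in("plate","red"):
            b=lw(o[k]/1000)*1000; print(c,k,b[np.lexsort((b[:,0],))].round(0).tolist())
    return p
E
python3 - <<'E'
from h import *
tcp();p=plate();cv2.imwrite("pics/side3.png",cv2.resize(p[130:270,200:340],None,fx=4,fy=4)[:,:,::-1])
E
```

```text
time: 5.7
tool_pos: [0.4899, 0.0846, 0.0247]
tool_rot: [0.0, 0.04, 0.999, 0.0]
contact_force: [-0.1, 0.3, -1.4]
gripper_width: 0.999
grasp_force: 0.0
t 5.7 ledge mm [-47.1 -19.2] z 24.7 tooly yaw err 0.0006 tilt [0.0004 0.0001] F [-0.1  0.3 -1.4] w 1.0
top plate [[-40.0, -326.0], [-39.0, -284.0], [66.0, -285.0], [67.0, -327.0]]
top red [[-7.0, -309.0], [-6.0, -300.0], [25.0, -317.0], [27.0, -308.0]]
side plate [[-35.0, -98.0], [-34.0, 62.0], [55.0, -99.0], [55.0, 63.0]]
side red [[-34.0, 26.0], [-34.0, 62.0], [54.0, 26.0], [54.0, 62.0]]
```

View pics/side3.png

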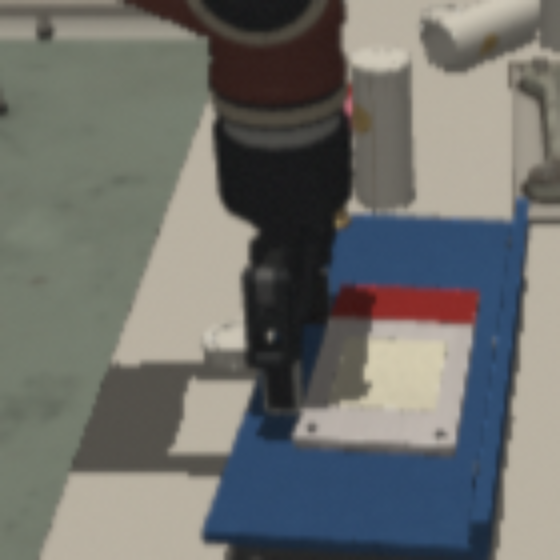

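The plate is now square to the ledge, with its back edge about 15 mm from the fence. The fingers at crop (283,395) are pushing its near side. I'll continue to the fence.

```bash
python3 -m inch '[[[-0.004,0,0],[0,0,0],1],[[-0.004,0,0],[0,0,0],1],[[-0.003,0,0],[0,0,0],1],[[-0.001,0,0],[0,0,0],1],[[0,0,0],[0,0,0],1]]'|grep -E "time|force"
python3 -m inch '[[[-0.0015,0,0],[0,0,0],1],[[0,0,0],[0,0,0],1]]'|grep -E "contact"
python3 -m inch '[[[-0.0015,0,0],[0,0,0],1],[[0,0,0],[0,0,0],1]]'|grep -E "contact"
python3 -c "
from h import *
tcp();plate()"
```

```text
time: 6.3
contact_force: [0.2, -0.5, 0.2]
grasp_force: 0.4
contact_force: [-1.3, 0.3, -0.7]
contact_force: [-1.5, 0.0, 0.5]
t 6.7 ledge mm [-32.4 -19.2] z 24.7 tooly yaw err 0.0005 tilt [ 0.0004 -0.    ] F [-1.5  0.   0.5] w 1.0
top plate [[-40.0, -326.0], [-39.0, -284.0], [66.0, -285.0], [67.0, -326.0]]
top red [[-10.0, -314.0], [-8.0, -302.0], [25.0, -319.0], [27.0, -307.0]]
side plate [[-20.0, -98.0], [-19.0, 63.0], [70.0, -99.0], [71.0, 63.0]]
side red [[-20.0, 29.0], [-18.0, 64.0], [69.0, 26.0], [69.0, 62.0]]
```

```bash
python3 -m inch '[[[-0.0015,0,0],[0,0,0],1],[[0,0,0],[0,0,0],1]]'|grep -E "contact"
python3 -m inch '[[[-0.001,0,0],[0,0,0],1],[[0,0,0],[0,0,0],1]]'|grep -E "tool_pos|contact"
```

```text
contact_force: [-4.9, 0.1, 1.3]
tool_pos: [0.5051, 0.0835, 0.0246]
contact_force: [-9.1, 0.8, 5.7]
```

The force rise shows the plate is against the fence. Next I back off, lift, go around to the right end and push along with the back of the left finger.

```bash
python3 -m inch '[[[0.006,0,0],[0,0,0],1],[[0.008,0,0],[0,0,0],1],[[0,0,-0.03],[0,0,0],1],[[0,0,-0.03],[0,0,0],1],[[0,-0.04,0],[0,0,0],1],[[-0.02,-0.04,0],[0,0,0],1],[[-0.02,-0.04,0],[0,0,0],1],[[-0.02,-0.036,0],[0,0,0],1]]'>/dev/null
python3 -m inch '[[[-0.007,0,0.02],[0,0,0],1],[[0,0,0.02],[0,0,0],1],[[0,0,0],[0,0,0],1],[[0,0,0],[0,0,0],1]]'|grep -E "contact"
python3 -c "
from h import *
tcp();plate()"
```

```text
contact_force: [1.6, -0.7, 0.1]
t 8.4 ledge mm [  22.5 -175.1] z 44.6 tooly yaw err 0.0004 tilt [-0.0004  0.    ] F [ 1.6 -0.7  0.1] w 1.0
top plate [[-21.0, -96.0], [-20.0, 62.0], [70.0, -96.0], [70.0, 62.0]]
top red [[-20.0, 26.0], [-20.0, 62.0], [70.0, 27.0], [70.0, 62.0]]
side plate [[26.0, -99.0], [27.0, 63.0], [70.0, -99.0], [71.0, 64.0]]
side red [[39.0, 58.0], [42.0, 26.0], [67.0, 62.0], [70.0, 29.0]]
```

```bash
python3 -m inch '[[[0,0,0.01],[0,0,0],1],[[0,0,0.0095],[0,0,0],1],[[0,0,0],[0,0,0],1],[[0,0,0],[0,0,0],1]]'|grep -E "contact"
python3 -m inch '[[[0,0.008,0],[0,0,0],1],[[0,0.008,0],[0,0,0],1],[[0,0.008,0],[0,0,0],1],[[0,0.008,0],[0,0,0],1],[[0,0.008,0],[0,0,0],1],[[0,0.008,0],[0,0,0],1],[[0,0,0],[0,0,0],1]]'|grep -E "contact"
python3 -c "
from h import *
tcp();plate()"
```

```text
contact_force: [0.4, -0.1, 0.1]
contact_force: [0.3, 0.5, -0.2]
t 9.6 ledge mm [  22.8 -125.9] z 25.2 tooly yaw err -0.0005 tilt [0.0001 0.0009] F [ 0.3  0.5 -0.2] w 1.0
top plate [[-21.0, -58.0], [-20.0, 83.0], [69.0, 83.0], [69.0, -58.0]]
top red [[-20.0, 48.0], [-20.0, 83.0], [69.0, 48.0], [69.0, 83.0]]
side plate [[29.0, 84.0], [29.0, -59.0], [70.0, 84.0], [71.0, -59.0]]
side red [[41.0, 84.0], [45.0, 50.0], [67.0, 86.0], [70.0, 52.0]]
```

```bash
python3 -m inch '[[[0,0.006,0],[0,0,0],1],[[0,0.008,0],[0,0,0],1],[[0,0.008,0],[0,0,0],1],[[0,0.008,0],[0,0,0],1],[[0,0.008,0],[0,0,0],1],[[0,0.008,0],[0,0,0],1],[[0,0.006,0],[0,0,0],1],[[0,0,0],[0,0,0],1]]'|grep -E "contact"
python3 -c "
from h import *
tcp();plate()"
```

```text
contact_force: [-0.6, 0.1, 0.2]
t 10.5 ledge mm [ 22.8 -74. ] z 25.2 tooly yaw err -0.0004 tilt [0.     0.0009] F [-0.6  0.1  0.2] w 1.0
top plate [[-21.0, -7.0], [-20.0, 134.0], [69.0, 134.0], [69.0, -7.0]]
top red [[-21.0, 134.0], [-20.0, 99.0], [69.0, 134.0], [70.0, 99.0]]
side plate [[11.0, -271.0], [14.0, -311.0], [68.0, -266.0], [71.0, -305.0]]
side red [[-529.0, -142.0], [-529.0, -142.0], [-529.0, -142.0], [-529.0, -142.0]]
```

```bash
sed -i 's/<.30)&(W/<.36)\&(W/' h.py
python3 -m inch '[[[0,0.008,0],[0,0,0],1],[[0,0.008,0],[0,0,0],1],[[0,0.008,0],[0,0,0],1],[[0,0.008,0],[0,0,0],1],[[0,0.008,0],[0,0,0],1],[[0,0.008,0],[0,0,0],1],[[0,0.006,0],[0,0,0],1],[[0,0.006,0],[0,0,0],1]]'|grep -E "contact"
python3 -m inch '[[[0,0.005,0],[0,0,0],1],[[0,0.003,0],[0,0,0],1],[[0,0,0],[0,0,0],1],[[0,0,0],[0,0,0],1]]'|grep -E "contact"
python3 -c "
from h import *
tcp();p=plate()
p,d=manip.grab_frame('top');m=measure('top',p,d);print((1000*lw(m['ledge']/1000)).round(0).tolist())"
```

```text
contact_force: [-0.8, -2.2, 1.1]
contact_force: [-0.6, 0.5, -0.1]
t 11.8 ledge mm [22.7 -6.8] z 25.0 tooly yaw err 0.0006 tilt [-0.0003  0.0008] F [-0.6  0.5 -0.1] w 1.0
top plate [[-22.0, 56.0], [-20.0, 203.0], [69.0, 56.0], [70.0, 202.0]]
top red [[-21.0, 202.0], [-20.0, 165.0], [69.0, 204.0], [70.0, 167.0]]
side plate [[11.0, -271.0], [14.0, -311.0], [68.0, -266.0], [71.0, -305.0]]
side red [[-529.0, -142.0], [-529.0, -142.0], [-529.0, -142.0], [-529.0, -142.0]]
top ledge 1962 [array([543. ,  99.6]), array([340.8, 149.9]), np.float64(85.4)] [[455.0, -64.0], [604.0, -76.0], [631.0, 263.0], [482.0, 275.0]] zmed 0.0498
top plate 1644 [array([572.6, 226.9]), array([146. ,  90.3]), np.float64(85.0)] [[521.0, 158.0], [611.0, 150.0], [624.0, 296.0], [534.0, 304.0]] zmed 0.0577
top red 461 [array([577.2, 282.1]), array([37.3, 90. ]), np.float64(86.5)] [[531.0, 266.0], [621.0, 261.0], [623.0, 298.0], [533.0, 303.0]] zmed 0.0578
[[-70.0, -170.0], [79.0, -170.0], [80.0, 170.0], [-70.0, 170.0]]
```

```bash
python3 -m inch '[[[0,0.004,0],[0,0,0],1],[[0,0.0035,0],[0,0,0],1],[[0,0,0],[0,0,0],1],[[0,0,0],[0,0,0],1],[[0,-0.006,0],[0,0,0],1],[[0,-0.01,0],[0,0,0],1],[[0,0,0],[0,0,0],1]]'|grep -E "contact"
python3 -m inch '[[[0,0,-0.03],[0,0,0],1],[[0,0,-0.04],[0,0,0],1],[[0,-0.04,-0.02],[0,0,0],1],[[0,-0.045,0],[0,0,0],1],[[0,-0.045,0],[0,0,0],1],[[0,-0.045,0],[0,0,0],1],[[0,0,0],[0,0,0],1],[[0,0,0],[0,0,0],1]]'|grep -E "contact"
python3 - <<'E'
from h import *
tcp();plate()
p,d=manip.grab_frame("top");cv2.imwrite("pics/top4.png",cv2.resize(p[190:290,225:425],None,fx=4,fy=4)[:,:,::-1])
E
```

```text
contact_force: [0.1, -0.4, 1.0]
contact_force: [0.3, 0.2, 1.0]
t 13.45 ledge mm [  22.7 -191.7] z 115.2 tooly yaw err 0.0033 tilt [0.0001 0.0006] F [0.3 0.2 1. ] w 1.0
top plate [[-20.0, 51.0], [-20.0, 210.0], [67.0, 50.0], [67.0, 210.0]]
top red [[-20.0, 210.0], [-20.0, 172.0], [67.0, 210.0], [67.0, 172.0]]
side plate [[4.0, 48.0], [8.0, 214.0], [69.0, 47.0], [72.0, 212.0]]
side red [[18.0, 177.0], [19.0, 208.0], [69.0, 174.0], [71.0, 206.0]]
```

View pics/top4.png

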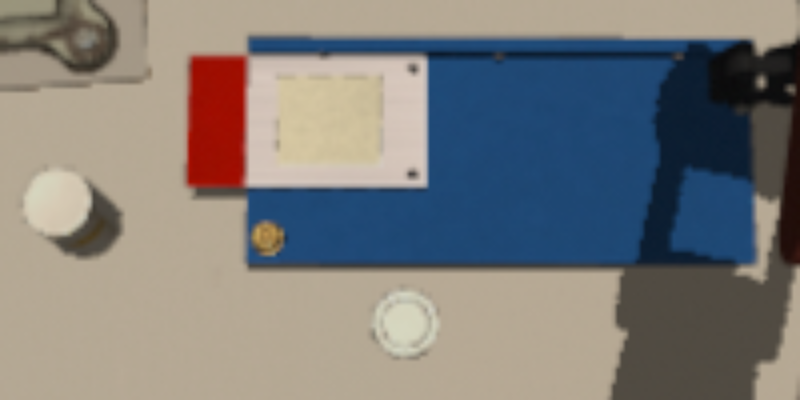

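The picture shows the red band from crop x 188 to 246, just past the ledge end at 248. The back edge is against the fence, and the die (267,238), cap (405,323) and tube (58,202) are unmoved. The robot is clear.

```bash
python3 -c "
from plant import manip
print(manip.job_done())"
```

```text
the job is handed in; nothing more can be done
None
```

I pushed the plate flush against the fence, with the red band about 40 mm past the ledge's left end; die, tube and cap look unmoved in the last picture, and the job is handed in (no verdict was returned).

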